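Pump down the filter station, draw out the filter plate and hold it over the drip tray

ROBOT

A 7-joint arm with a two-finger parallel gripper is mounted at the origin on the work surface. World frame = base frame: x ahead of the robot, y to its left, z up, the work surface at z = 0. Lengths are in m, angles in rad, forces in N, time in s.
With the tool pointing down it reaches from about 0.425 to 0.825 m from the base axis. Payload 3.6 kg.
Tool frame: the origin (TCP) lies at the very end of the fingers, on their centre line; the grasp point (between the pads) lies 19 mm behind it; z points along the fingers, y is the direction in which the jaws open and shut (so a half turn about z gives the same grasp; the last joint's range is limited). The gripper opens to 85 mm and grips with 20 to 120 N. Pads are 22 mm wide; open, the fingers measure 114 mm over their backs; the gripper's body (76 mm by 85 mm) begins 54 mm behind the grasp point. The pads swing forward as they close: fully open they stand 13 mm farther back than shut.
Start: joints at [1.109, 0.615, -0.013, 1.423, 0.008, 1.103, -0.04], TCP at [0.274, -0.589, 0.231] pointing down, gripper open.
Joint ranges: [-3.12, 3.12], [-0.3, 2.06], [-1.34, 1.32], [0.26, 2.42], [-1.36, 4.5], [0.01, 1.98], [-2.84, 2.84]. Speed limits (rad/s): [2.79, 2.79, 3.14, 3.14, 3.14, 3.14, 3.14].

INTERFACE

Orientations are given as a 3x3 rotation matrix whose columns are the frame's x, y, z axes.
In Python, from plant import readout, viewer, sign_off gives the robot as it stands.
- The arm moves only by the tool send_rows, never from a script. Its argument "deltas" is a list of rows, each an object of numbers: "wx", "wy", "wz": the turn, a rotation vector about the tool's x, y, z in rad; "dx", "dy", "dz": the shift along the tool's x, y, z in cm; "jaw": the gripper command: -1 is fully open, 1 is shut, values between are in proportion. In form: [{"wx": .., "wy": .., "wz": .., "dx": .., "dy": .., "dz": .., "jaw": ..}, ...]. A call has 1 to 20 rows; each row shifts and turns the commanded pose from where the row before left it, along the tool's axes as they then stand; what a row does not reach is not made up. A row lasts 1/8 s, in which the tool goes at most 62.5 mm and 10.7 degrees, less where a joint would pass 70% of its speed; a pose out of reach is approached as far as the arm can. A call with a gripper value outside its range is refused whole. The fingers move at their own pace and stop on an object; "newtons" is the grip in N (left out, the last holds). Time passes only in rows, so rows that do not move let the fingers close. It gives the time, the measured TCP pose, the force and the opening at its end, in the units of the state.
- readout.state(): the state, without advancing time (a new reading comes with each control period).
- viewer.read_camera(name): name is "scene" or "top" or "wrist"; returns the picture (420x560x3 uint8, red, green, blue); there is no depth.
- viewer.calibration(name): a dict with "fx", "fy", "cx", "cy" (pixels), "view" (4x4, takes a point from world to camera coordinates). Camera axes: x right, y down, z forward; pixel columns grow to the right and rows downward; lengths in m; the calibration is good to about 2 mm. The wrist camera is an equidistant fisheye: a pixel r from the principal point sees the ray r / f radians off the axis. A picture is of the moment at which its call begins: read the wrist's pose just before it. calibration takes no time and is no camera call; for the wrist camera it gives the pose at the moment of the call.
- sign_off(): hands the job in, once; it reports no verdict.
The state is a dict: "time": time; "joints": joint angles; "joint_vel": joint speeds; "effort": joint torques, N m; "tcp_pos": TCP position; "tool_rot": TCP orientation; "wrist_force": force on the tool from outside, world axes, zero at the start; "ft_torque": the same for the moment, N m; "gripper_width": finger opening in m.
Only numpy, scipy, OpenCV 4.12 (cv2) and the standard library are available. Lean on these libraries where they do the work, as an engineer would, in place of code of your own. Each camera call takes 0.05 s, during which the arm holds its last target.

TASK

Pump the filter station's red hand lever at least three full strokes, each right down to its stop and all the way back up; then lift the blue flap until it stands open by itself, and draw the filter plate beneath it straight up out of its slot by the orange tab. Carry it to the steel drip tray and finish while still holding it there, upright, still and about 5 cm clear above the middle of the tray, without ever touching the tray with it. Leave the flap open, and leave the tube rack, the yellow tub and the jar where they stand.

Things in the scene. Friction and masses are not known exactly. Their poses are not given: they have to be found in the camera images.
- station: Bench filter station, fixed. White housing 130 mm (x) by 170 mm (y) by 110 mm high, on a steel base plate 12 mm thick that also carries the hand pump at the housing's right (-y). Origin: centre of the housing's underside; x points away from the robot, from the flap's bar to its hinge; y left; z up.
- slot (a point): Mouth of the slot, in the middle of the floor of the well under the flap, 65 mm above the bench. The well is 110 mm (x) by 150 mm (y), its rim 45 mm above this floor. The slot is 74 mm (x) by 14 mm (y), 53 mm deep and holds the filter plate, broad faces to the station's +y and -y.
- lever (a joint): Pump lever: 0 rad is up at rest, with the lever rising towards the robot 0.55 rad above level; grows as it is pushed down to its stop at 0.8 rad. A spring drives it back up to 0 (about 2 N to start and 7 N at the stop, felt at the bar). A full stroke goes beyond 0.70 and back under 0.10.
- lever_bar (a point): Middle of the lever's red cross bar, a round bar 20 mm thick and 80 mm long, parallel to the station's y axis, at the lever's end 150 mm from its pivot. It moves with the lever: about 203 mm above the bench at rest, 88 mm at the stop. Nothing is above it, so it can be pushed from above or clasped.
- lever_pivot (a point): Pivot of the pump lever: station frame x 60, y -165, z 125 mm. The lever turns about the station's y axis.
- flap (a joint): Cover flap: 0 rad is lying shut, level (it may start slightly ajar, up to 0.1); grows as its front edge swings up and away from the robot; stop at 1.9 rad. A stiff hinge keeps it where it is left. Open means beyond 1.2; past 1.57 it leans away from the well.
- flap_bar (a point): Middle of the flap's steel lifting bar, round, 12 mm thick, 90 mm between its two side arms (78 mm clear), parallel to the station's y axis, 167 mm from the hinge. It stands 40 mm out in front of the blue panel's edge, with open air below it, 115 mm above the bench when shut. It moves with the flap; lifting takes about 2 N at the bar.
- flap_hinge (a point): Hinge axis of the flap: station frame x 62, y 0, z 115 mm, along the station's y axis. Blue panel 127 mm by 170 mm, 6 mm thick.
- filter_plate: Filter plate, grey frame with a white filter, 70 mm (x) by 10 mm (y) by 55 mm high, with an orange tab on top, about 0.12 kg. It starts loosely upright in the slot, hidden by the flap, its bottom 12 mm above the bench, its x and z axes along the station's. Origin: centre of its lower edge; z up along it. It slides out straight up, free of the slot after 53 mm and of the housing after 98 mm.
- tab (a point): Grasp point on the filter plate's orange tab, 78 mm above the plate's lower edge. The tab is 30 mm (x) by 10 mm (y), from 55 to 93 mm above the lower edge, so it stands 40 mm above the well's floor, with about 70 mm free on either side in y.
- drip_tray: Steel drip tray, fixed, open on top, 150 mm (x) by 180 mm (y) by 25 mm high, walls 4 mm. Origin: centre of its underside.
- tube_rack: White wire rack of corked tubes, 95 by 175 mm, 92 mm high, loose. Origin: centre of its underside. Leave alone.
- yellow_tub: Open yellow tub, 85 by 120 mm, 70 mm high, loose. Origin: centre of its underside. Leave alone.
- jar: Amber jar, 64 mm across, 85 mm high, loose. Origin: centre of its underside. Leave alone.
There are look-alikes about, which are no part of the job. Several things look just like the drip_tray: the one meant starts farthest from the robot's base.

How it is judged:
By the outcome, as a careful person would: the job done as asked, in the order asked, and still so for the second after the job is handed in, while the arm keeps its last pose, push and grip.
It also fails if it takes over 72 s, if anything falls off the work surface, if the arm or the gripper's body presses on something with over 40 N, if the wrist force passes 120 N, or if a joint passes its speed limit or range.

## Working session

There is one attempt and no reset: what is moved stays moved. The work goes in short steps, Python scripts to look and compute and a tool call to move; the robot and the scene stay as the last step left them, time stands still between calls to the robot, and variables do not carry over. Pictures are saved under pics/ and viewed, and the job is handed in when it is done.

Besides the shell and the picture viewer there is one more tool, called by a JSON object that holds its "name" and its "arguments". send_rows: Moves the arm, as the interface text tells. Its arguments: {"type":"object","properties":{"deltas":{"type":"array"},"newtons":{"type":"number"}},"required":["deltas"]}

```bash
ls; mkdir -p pics
python3 - <<'E'
from plant import readout, viewer
import cv2, numpy as np
s=readout.state(); print({k:np.round(v,3).tolist() for k,v in s.items()})
for n in ("scene","top"):
    im=viewer.read_camera(n); cv2.imwrite(f"pics/{n}0.png",im[:,:,::-1])
    c=viewer.calibration(n); print(n,{k:np.round(v,4).tolist() for k,v in c.items()})
E
```

```text
pics
{'time': 0.0, 'joints': [1.108, 0.616, -0.013, 1.425, 0.008, 1.103, -0.04], 'joint_vel': [-0.0, 0.001, -0.002, 0.002, -0.001, -0.001, -0.0], 'effort': [-0.001, -46.922, 0.259, -17.104, 0.01, 0.01, -0.0], 'tcp_pos': [0.274, -0.589, 0.23], 'tool_rot': [[0.906, 0.422, -0.001], [0.422, -0.906, 0.002], [-0.0, -0.003, -1.0]], 'wrist_force': [-0.702, 0.916, -0.619], 'ft_torque': [-0.009, -0.006, -0.044], 'gripper_width': 0.085}
scene {'fx': 462.9762, 'fy': 462.9762, 'cx': 280.2703, 'cy': 212.9682, 'view': [[0.0073, 0.9999, 0.0105, -0.0156], [0.5916, 0.0042, -0.8062, -0.1737], [-0.8062, 0.0121, -0.5915, 1.4717], [0.0, 0.0, 0.0, 1.0]]}
top {'fx': 531.3878, 'fy': 531.3878, 'cx': 279.5274, 'cy': 206.5783, 'view': [[0.0183, -0.9998, 0.0075, 0.0028], [-0.996, -0.0188, -0.0869, 0.529], [0.087, -0.0058, -0.9962, 1.397], [0.0, 0.0, 0.0, 1.0]]}
```

View pics/scene0.png

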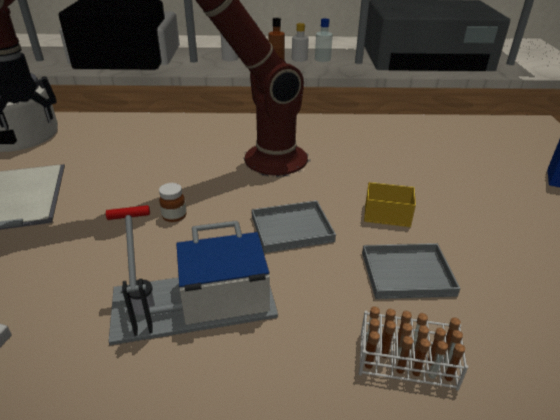

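View pics/top0.png

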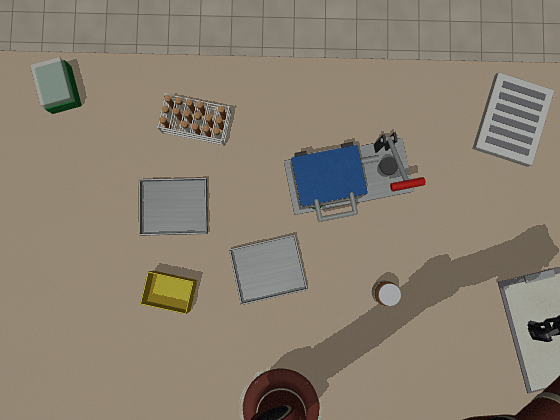

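Scene and top views: station at right (blue flap at top px ~(330,176), red bar at (408,184)). There are two trays, at top px (174,206) and (268,268); the farther one, on the left, is the one meant. Next I measure.

```bash
cat > h.py <<'E'
import numpy as np, cv2
from plant import readout, viewer
def ray(cal,u,v,fish=False):
    V=np.array(cal["view"]);R=V[:3,:3];t=V[:3,3];o=-R.T@t
    x=(u-cal["cx"])/cal["fx"];y=(v-cal["cy"])/cal["fy"]
    if fish:
        r=np.hypot(x,y);d=np.array([np.sin(r)*x/max(r,1e-9),np.sin(r)*y/max(r,1e-9),np.cos(r)])
    else: d=np.array([x,y,1.]);d/=np.linalg.norm(d)
    return o,R.T@d
def plane(cal,u,v,z,fish=False):
    o,d=ray(cal,u,v,fish);return o+d*(z-o[2])/d[2]
def tri(rays):
    A=np.zeros((3,3));b=np.zeros(3)
    for o,d in rays:
        P=np.eye(3)-np.outer(d,d);A+=P;b+=P@o
    p=np.linalg.solve(A,b);return p,[np.linalg.norm((np.eye(3)-np.outer(d,d))@(p-o)) for o,d in rays]
def proj(cal,p,fish=False):
    V=np.array(cal["view"]);c=V[:3,:3]@p+V[:3,3]
    if fish:
        th=np.arctan2(np.hypot(c[0],c[1]),c[2]);f=th/max(np.hypot(c[0],c[1]),1e-9)
        return np.array([cal["cx"]+cal["fx"]*c[0]*f,cal["cy"]+cal["fy"]*c[1]*f])
    return np.array([cal["cx"]+cal["fx"]*c[0]/c[2],cal["cy"]+cal["fy"]*c[1]/c[2]])
def mask(im,col):
    h=cv2.cvtColor(im,cv2.COLOR_RGB2HSV);H,S,V=[h[...,i].astype(int) for i in range(3)]
    if col=="red": return (((H<5)|(H>174))&(S>200)&(V>90)).astype(np.uint8)
    if col=="blue": return ((H>105)&(H<125)&(S>150)&(V>50)).astype(np.uint8)
    if col=="orange": return ((H>5)&(H<18)&(S>170)&(V>120)).astype(np.uint8)
def blob(m):
    n,l,s,c=cv2.connectedComponentsWithStats(m);i=1+np.argmax(s[1:,4]);return (l==i).astype(np.uint8),s[i],c[i]
E
python3 - <<'E'
from h import *
cs=viewer.calibration("scene");ct=viewer.calibration("top")
S=cv2.imread("pics/scene0.png")[:,:,::-1].copy();T=cv2.imread("pics/top0.png")[:,:,::-1].copy()
# red
r={}
for n,im in(("s",S),("t",T)):
    m,s,c=blob(mask(im,"red"));rc=cv2.minAreaRect(cv2.findContours(m,0,2)[0][0]);r[n]=rc;print("red",n,s,c,rc)
p,e=tri([ray(cs,*r["s"][0]),ray(ct,*r["t"][0])]);print("bar",p,e)
# ends
def ends(rc):
    b=cv2.boxPoints(rc);d=[np.linalg.norm(b[i]-b[(i+1)%4]) for i in range(4)];i=int(np.argmin(d[:2]))
    return (b[i]+b[(i+1)%4])/2,(b[(i+2)%4]+b[(i+3)%4])/2
es=sorted(ends(r["s"]),key=lambda q:q[0]);et=sorted(ends(r["t"]),key=lambda q:-q[0])
q=[tri([ray(cs,*a),ray(ct,*b)]) for a,b in zip(es,et)];print(q)
d=q[1][0]-q[0][0];print("bar yaw (y axis dir)",np.degrees(np.arctan2(-d[0],d[1])),np.linalg.norm(d))
for n,im,c in(("s",S,cs),("t",T,ct)):
    m,s,cc=blob(mask(im,"blue"));ct_=cv2.findContours(m,0,2)[0][0];rc=cv2.minAreaRect(ct_)
    ap=cv2.approxPolyDP(ct_,6,True)[:,0];print("blue",n,s,cc,ap.tolist())
    for a in ap: print(np.round(plane(c,*map(float,a),0.118),4))
    if n=='t': 
      rc=cv2.minAreaRect(ct_);print(rc,[np.round(plane(ct,*map(float,a),0.118),4) for a in cv2.boxPoints(rc)],plane(ct,*rc[0],.118))
cv2.imwrite("pics/topz.png",cv2.resize(T[110:230,270:440],None,fx=4.5,fy=4.5,interpolation=cv2.INTER_CUBIC)[:,:,::-1])
cv2.imwrite("pics/tray.png",cv2.resize(T[165:310,130:320],None,fx=4,fy=4,interpolation=cv2.INTER_CUBIC)[:,:,::-1])
cv2.imwrite("pics/scz.png",cv2.resize(S[190:340,100:290],None,fx=4,fy=4,interpolation=cv2.INTER_CUBIC)[:,:,::-1])
E
```

```text
red s [106 206  43  10 251] [127.52191235 210.70119522] ((126.910888671875, 210.60891723632812), (6.3682379722595215, 42.48808670043945), 84.2894058227539)
red t [391 178  34  13 239] [408.20920502 183.73221757] ((407.8653564453125, 183.82691955566406), (7.452413558959961, 33.535858154296875), 78.69007110595703)
bar [ 0.57157064 -0.28437623  0.20815927] [np.float64(0.0006210881862949611), np.float64(0.0006210881862949068)]
[(array([ 0.5798282 , -0.32230262,  0.20906381]), [np.float64(0.0009510663491815853), np.float64(0.0009510663491816281)]), (array([ 0.56322434, -0.24610711,  0.20732528]), [np.float64(0.0006161921717488199), np.float64(0.0006161921717488048)])]
bar yaw (y axis dir) 12.293213768995724 0.07800299528207232
blue s [ 177  233   91   53 3578] [220.10704304 258.90441587] [[257, 233], [178, 243], [179, 284], [267, 273]]
[ 0.5262 -0.0386  0.118 ]
[ 0.5598 -0.1992  0.118 ]
[ 0.6771 -0.1774  0.118 ]
[ 0.6474 -0.0156  0.118 ]
blue t [ 292  145   75   61 3282] [328.82815356 174.968312  ] [[356, 145], [292, 158], [301, 205], [366, 193]]
[ 0.68   -0.1767  0.118 ]
[ 0.6437 -0.0159  0.118 ]
[ 0.5255 -0.0403  0.118 ]
[ 0.5588 -0.2025  0.118 ]
((329.0206298828125, 175.10574340820312), (49.57724380493164, 67.26802062988281), 78.95905303955078) [array([ 0.6457, -0.014 ,  0.118 ]), array([ 0.6818, -0.18  ,  0.118 ]), array([ 0.5588, -0.2044,  0.118 ]), array([ 0.5233, -0.0397,  0.118 ])] [ 0.6021384 -0.1094592  0.118    ]
```

View pics/topz.png

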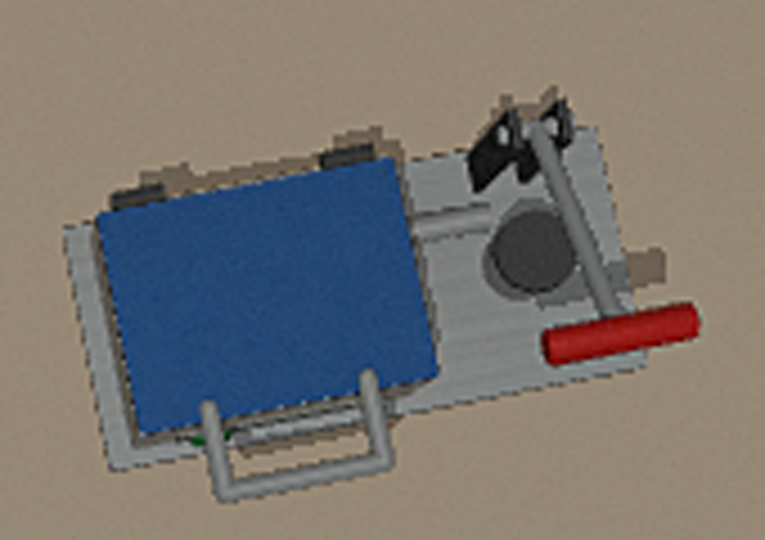

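View pics/tray.png

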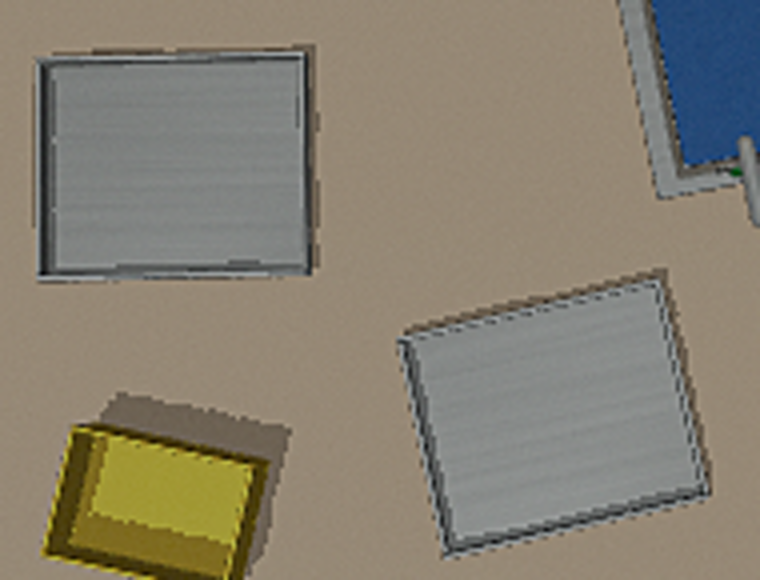

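View pics/scz.png

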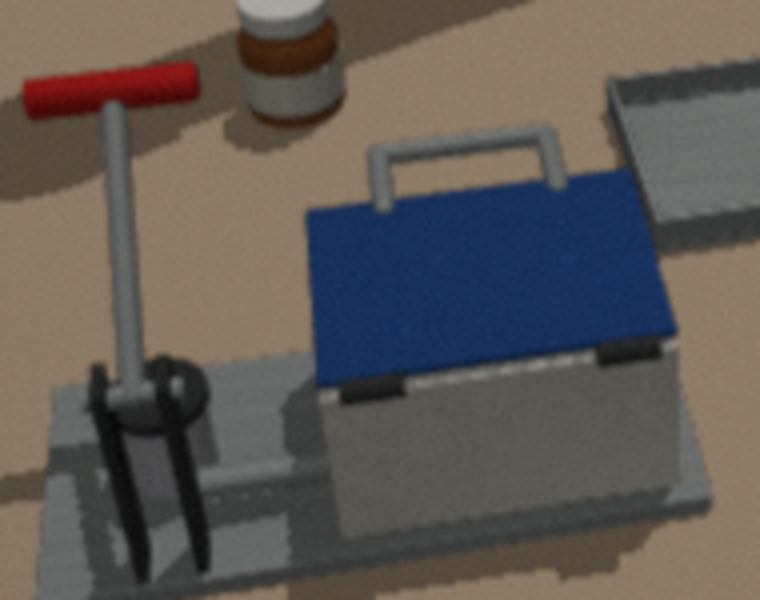

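Run:
```python
from h import *
cs=viewer.calibration("scene");ct=viewer.calibration("top")
tz=lambda x,y:(270+x/4.5,110+y/4.5); sz=lambda x,y:(100+x/4,190+y/4); ty=lambda x,y:(130+x/4,165+y/4)
for a,b in (((378,152),(387,462)),((545,133),(225,493)),((461,143),(306,477))):
    p,e=tri([ray(cs,*sz(*a)),ray(ct,*tz(*b))]);print("flapbar",p.round(4),np.round(e,4))
# panel corners two-view
for a,b in (((178,243),(366,193)),((257,233),(301,205)),((267,273),(292,158)),((179,284),(356,145))):
    p,e=tri([ray(cs,*a),ray(ct,*b)]);print("panel",p.round(4),np.round(e,4))
for z in(.025,):
  c=[plane(ct,*ty(*q),z) for q in((38,60),(306,53),(311,272),(40,276))];print(np.round(c,4),np.mean(c,0))
  c=[plane(ct,*ty(*q),z) for q in((402,340),(660,280),(708,493),(447,555))];print("near tray",np.mean(c,0))
T=cv2.imread("pics/top0.png");S=cv2.imread("pics/scene0.png")
cv2.imwrite("pics/sctray.png",cv2.resize(S[230:310,350:470],None,fx=6,fy=6,interpolation=cv2.INTER_CUBIC))
print("jar",plane(ct,389,294,.085),"rack",plane(ct,195,119,.09))
yaw=np.radians(11.6);o=np.array([.6036,-.1092])
R=np.array([[np.cos(yaw),-np.sin(yaw)],[np.sin(yaw),np.cos(yaw)]])
for n,p in dict(lever=(-67.9,-165,203),leverdn=(-85.3,-165,88),fbar=(-105,0,115),slot=(0,0,65)).items():
    w=np.r_[o+R@np.array(p[:2])/1000,p[2]/1000];print(n,w.round(4),proj(ct,w).round(1),proj(cs,w).round(1))
```

```text
flapbar [ 0.5087 -0.1753  0.1173] [0.0025 0.0025]
flapbar [ 0.4901 -0.0866  0.1161] [0.0017 0.0017]
flapbar [ 0.4998 -0.1313  0.1165] [0.0018 0.0018]
panel [ 0.5587 -0.2011  0.1172] [0.0015 0.0015]
panel [ 0.5256 -0.0395  0.1176] [0.0008 0.0008]
panel [ 0.6443 -0.0158  0.115 ] [0.0002 0.0002]
panel [ 0.6796 -0.1765  0.1204] [0.0001 0.0001]
[[0.593  0.3885 0.025 ]
 [0.6012 0.2096 0.025 ]
 [0.4547 0.2019 0.025 ]
 [0.4487 0.3812 0.025 ]] [0.52439703 0.29527536 0.025     ]
near tray [0.36237686 0.03848711 0.025     ]
jar [ 0.30733049 -0.26720196  0.085     ] rack [0.74566169 0.23519599 0.09      ]
lever [ 0.5703 -0.2845  0.203 ] [407.1 184.7] [127.2 212.3]
leverdn [ 0.5532 -0.288   0.088 ] [397.4 197.1] [137.8 251.8]
fbar [ 0.5007 -0.1303  0.115 ] [336.8 215.7] [214.9 226.5]
slot [ 0.6036 -0.1092  0.065 ] [326.9 177.5] [221.6 276.9]
```

View pics/sctray.png

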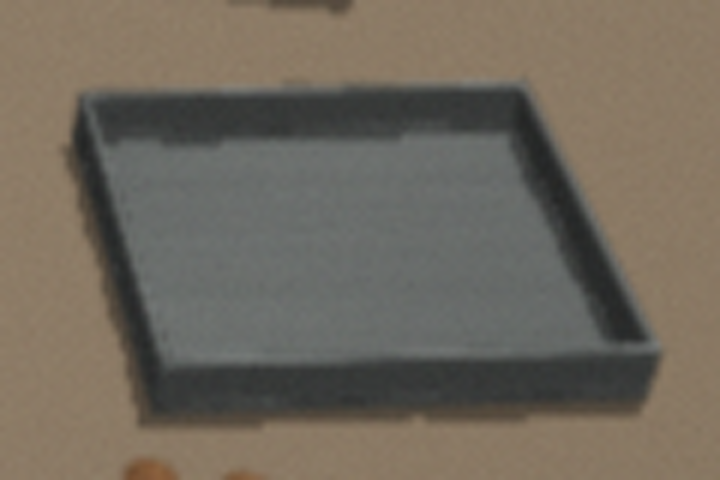

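{"name": "send_rows", "arguments": {"deltas": [{"wz": -0.167,"dz": -0.5,"jaw": 1},{"wz": -0.167,"dz": -0.5,"jaw": 1},{"wz": -0.167,"dz": -0.5,"jaw": 1},{"wz": -0.167,"dz": -0.5,"jaw": 1},{"wz": -0.167,"dz": -0.5,"jaw": 1},{"wz": -0.167,"dz": -0.5,"jaw": 1},{"wz": -0.167,"dz": -0.5,"jaw": 1},{"wz": -0.167,"dz": -0.5,"jaw": 1},{"dx": 2.4,"dy": 3.5,"jaw": 1},{"dx": 2.4,"dy": 3.5,"jaw": 1},{"dx": 2.4,"dy": 3.5,"jaw": 1},{"dx": 2.4,"dy": 3.5,"jaw": 1},{"dx": 2.4,"dy": 3.5,"jaw": 1},{"dx": 2.4,"dy": 3.5,"jaw": 1},{"dx": 2.4,"dy": 3.5,"jaw": 1},{"dx": 2.4,"dy": 3.5,"jaw": 1},{"dx": 2.4,"dy": 3.5,"jaw": 1},{"jaw": 1}], "newtons": 40}}

```text
$.deltas[0]: bad value
```

{"name": "send_rows", "arguments": {"deltas": [{"wx": 0,"wy": 0,"wz": -0.167,"dx": 0,"dy": 0,"dz": -0.5,"jaw": 1}], "newtons": 40}}

```text
time: 0.22
tcp_pos: [0.2742, -0.5884, 0.2351]
tool_rot: [[0.821, 0.571, -0.002], [0.571, -0.821, 0.002], [0.0, -0.003, -1.0]]
wrist_force: [0.1, -0.2, 0.4]
gripper_width: 0.0699
```

{"name": "send_rows", "arguments": {"deltas": [{"wx": 0,"wy": 0,"wz": -0.167,"dx": 0,"dy": 0,"dz": -0.5,"jaw": 1},{"wx": 0,"wy": 0,"wz": -0.167,"dx": 0,"dy": 0,"dz": -0.5,"jaw": 1},{"wx": 0,"wy": 0,"wz": -0.167,"dx": 0,"dy": 0,"dz": -0.5,"jaw": 1},{"wx": 0,"wy": 0,"wz": -0.167,"dx": 0,"dy": 0,"dz": -0.5,"jaw": 1},{"wx": 0,"wy": 0,"wz": -0.167,"dx": 0,"dy": 0,"dz": -0.5,"jaw": 1},{"wx": 0,"wy": 0,"wz": -0.167,"dx": 0,"dy": 0,"dz": -0.5,"jaw": 1},{"wx": 0,"wy": 0,"wz": -0.167,"dx": 0,"dy": 0,"dz": -0.5,"jaw": 1},{"wx": 0,"wy": 0,"wz": 0,"dx": 2.4,"dy": 3.5,"dz": 0,"jaw": 1},{"wx": 0,"wy": 0,"wz": 0,"dx": 2.4,"dy": 3.5,"dz": 0,"jaw": 1},{"wx": 0,"wy": 0,"wz": 0,"dx": 2.4,"dy": 3.5,"dz": 0,"jaw": 1},{"wx": 0,"wy": 0,"wz": 0,"dx": 2.4,"dy": 3.5,"dz": 0,"jaw": 1},{"wx": 0,"wy": 0,"wz": 0,"dx": 2.4,"dy": 3.5,"dz": 0,"jaw": 1},{"wx": 0,"wy": 0,"wz": 0,"dx": 2.4,"dy": 3.5,"dz": 0,"jaw": 1},{"wx": 0,"wy": 0,"wz": 0,"dx": 2.4,"dy": 3.5,"dz": 0,"jaw": 1},{"wx": 0,"wy": 0,"wz": 0,"dx": 2.4,"dy": 3.5,"dz": 0,"jaw": 1},{"wx": 0,"wy": 0,"wz": 0,"dx": 2.4,"dy": 3.5,"dz": 0,"jaw": 1},{"wx": 0,"wy": 0,"wz": 0,"dx": 0,"dy": 0,"dz": 0,"jaw": 1}], "newtons": 40}}

```text
time: 2.35
tcp_pos: [0.5427, -0.3094, 0.2709]
tool_rot: [[-0.208, 0.978, 0.001], [0.978, 0.208, 0.004], [0.004, 0.002, -1.0]]
wrist_force: [0.5, -0.3, -0.7]
gripper_width: -0.0003
```

Run:
```python
from h import *
s=readout.state();print(s["time"],s["tcp_pos"],np.round(s["tool_rot"],3).tolist(),np.round(s["joints"],2),s["wrist_force"])
c=viewer.calibration("wrist");im=viewer.read_camera("wrist");cv2.imwrite("pics/w1.png",im[:,:,::-1])
im=viewer.read_camera("scene");cv2.imwrite("pics/s1.png",im[:,:,::-1])
import json;json.dump({k:np.array(v).tolist() for k,v in c.items()},open("w1.json","w"));print(c["cx"],c["cy"],c["fx"])
R=np.array(s["tool_rot"])
t=np.array([.571,-.2845,.25]);print("to go (tool, cm)",R.T@(t-s["tcp_pos"])*100)
```

```text
2.35 [ 0.54274426 -0.30935271  0.27086211] [[-0.208, 0.978, 0.001], [0.978, 0.208, 0.004], [0.004, 0.002, -1.0]] [ 0.72  0.57 -0.4   1.44  0.22  1.18  0.5 ] [ 0.4618967  -0.32349678 -0.66302963]
277.5694350418071 207.30191750972332 325.19226210127806
to go (tool, cm) [1.83566086 3.27657346 2.09931772]
```

View pics/w1.png

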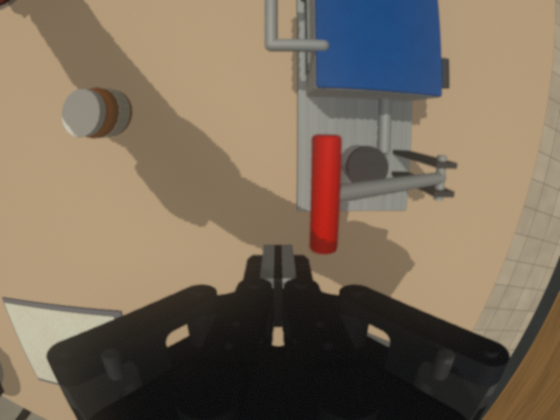

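View pics/s1.png

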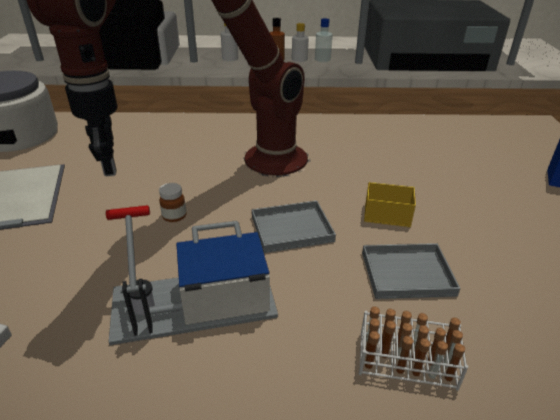

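{"name": "send_rows", "arguments": {"deltas": [{"wx": 0,"wy": 0,"wz": 0,"dx": 0.9,"dy": 1.6,"dz": 1.0,"jaw": 1},{"wx": 0,"wy": 0,"wz": 0,"dx": 0.9,"dy": 1.7,"dz": 1.0,"jaw": 1},{"wx": 0,"wy": 0,"wz": 0,"dx": 0,"dy": 0,"dz": 1.6,"jaw": 1},{"wx": 0,"wy": 0,"wz": 0,"dx": 0,"dy": 0,"dz": 1.6,"jaw": 1},{"wx": 0,"wy": 0,"wz": 0,"dx": 0,"dy": -0.8,"dz": 1.3,"jaw": 1},{"wx": 0,"wy": 0,"wz": 0,"dx": 0,"dy": -0.5,"dz": 1.4,"jaw": 1},{"wx": 0,"wy": 0,"wz": 0,"dx": 0,"dy": -0.4,"dz": 1.4,"jaw": 1},{"wx": 0,"wy": 0,"wz": 0,"dx": 0,"dy": -0.3,"dz": 1.5,"jaw": 1},{"wx": 0,"wy": 0,"wz": 0,"dx": 0,"dy": -0.1,"dz": 1.5,"jaw": 1},{"wx": 0,"wy": 0,"wz": 0,"dx": 0,"dy": 0,"dz": 1.5,"jaw": 1},{"wx": 0,"wy": 0,"wz": 0,"dx": 0,"dy": 0.2,"dz": 1.5,"jaw": 1},{"wx": 0,"wy": 0,"wz": 0,"dx": 0,"dy": 0.2,"dz": 1.5,"jaw": 1},{"wx": 0,"wy": 0,"wz": 0,"dx": 0,"dy": 0,"dz": 0.4,"jaw": 1}]}}

```text
time: 4.08
tcp_pos: [0.5501, -0.2958, 0.0985]
tool_rot: [[-0.198, 0.98, -0.003], [0.98, 0.198, -0.002], [-0.001, -0.004, -1.0]]
wrist_force: [-2.6, -1.7, 5.8]
gripper_width: -0.0004
```

Run:
```python
from h import *
s=readout.state();print(s["time"],s["tcp_pos"],s["wrist_force"])
o=np.array([.6036,-.1092]);a=np.radians(11.6);R=np.array([[np.cos(a),-np.sin(a)],[np.sin(a),np.cos(a)]])
print("station xy",R.T@(np.array(s["tcp_pos"][:2])-o))
im=viewer.read_camera("scene");cv2.imwrite("pics/s2.png",cv2.resize(im[170:350,80:300],None,fx=3,fy=3)[:,:,::-1])
im=viewer.read_camera("wrist");cv2.imwrite("pics/w2.png",im[:,:,::-1])
```

```text
4.075 [ 0.5501213  -0.29575926  0.09846231] [-2.63829666 -1.6772951   5.80583971]
station xy [-0.08989936 -0.17199545]
```

View pics/s2.png

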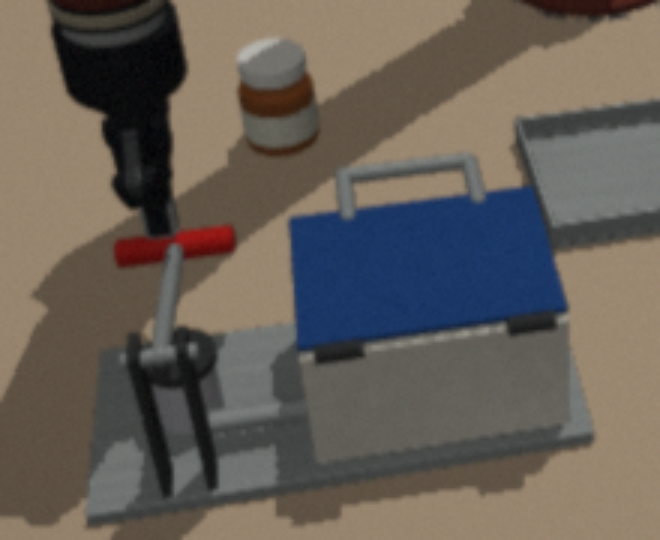

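View pics/w2.png

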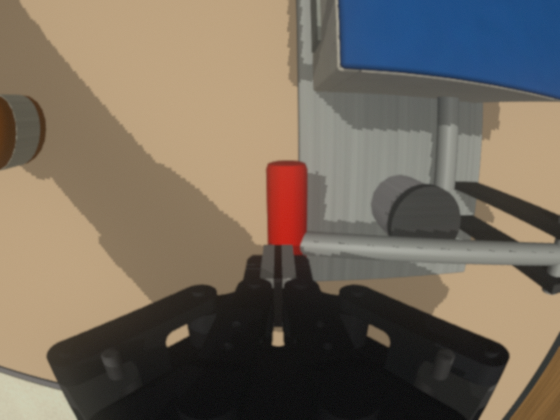

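The scene shows the fingers resting on the red bar at zoom px (175,240), lever near its stop. I press a little further to feel the stop.

{"name": "send_rows", "arguments": {"deltas": [{"wx": 0,"wy": 0,"wz": 0,"dx": 0.3,"dy": 0.4,"dz": 0.4,"jaw": 1},{"wx": 0,"wy": 0,"wz": 0,"dx": 0.3,"dy": 0,"dz": 0,"jaw": 1}]}}

```text
time: 4.42
tcp_pos: [0.5535, -0.2927, 0.0976]
tool_rot: [[-0.196, 0.981, -0.0], [0.981, 0.196, -0.008], [-0.008, -0.002, -1.0]]
wrist_force: [-4.4, -6.4, 9.5]
gripper_width: 0.0001
```

{"name": "send_rows", "arguments": {"deltas": [{"wx": 0,"wy": 0,"wz": 0,"dx": 0,"dy": -0.2,"dz": -1.6,"jaw": 1},{"wx": 0,"wy": 0,"wz": 0,"dx": 0,"dy": -0.2,"dz": -1.6,"jaw": 1},{"wx": 0,"wy": 0,"wz": 0,"dx": 0,"dy": 0,"dz": -1.6,"jaw": 1},{"wx": 0,"wy": 0,"wz": 0,"dx": 0,"dy": 0.1,"dz": -1.6,"jaw": 1},{"wx": 0,"wy": 0,"wz": 0,"dx": 0,"dy": 0.3,"dz": -1.6,"jaw": 1},{"wx": 0,"wy": 0,"wz": 0,"dx": 0,"dy": 0.4,"dz": -1.6,"jaw": 1},{"wx": 0,"wy": 0,"wz": 0,"dx": 0,"dy": 0.5,"dz": -1.6,"jaw": 1},{"wx": 0,"wy": 0,"wz": 0,"dx": 0,"dy": 0.8,"dz": -1.6,"jaw": 1},{"wx": 0,"wy": 0,"wz": 0,"dx": 0,"dy": 0,"dz": 0,"jaw": 1},{"wx": 0,"wy": 0,"wz": 0,"dx": 0,"dy": 0,"dz": 0,"jaw": 1}]}}

```text
time: 5.68
tcp_pos: [0.5701, -0.2833, 0.222]
tool_rot: [[-0.2, 0.98, -0.004], [0.98, 0.2, 0.001], [0.002, -0.003, -1.0]]
wrist_force: [-0.8, 0.5, -0.1]
gripper_width: 0.0
```

Run:
```python
from h import *
s=readout.state();print(s["time"],s["tcp_pos"],s["wrist_force"])
im=viewer.read_camera("scene");m,st,c=blob(mask(im,"red"));print(st,c)
cv2.imwrite("pics/s3.png",cv2.resize(im[170:350,80:300],None,fx=3,fy=3)[:,:,::-1])
```

```text
5.675 [ 0.57008842 -0.28327017  0.22197978] [-0.81572205  0.48659236 -0.13496694]
[106 206  43  10 241] [128.48962656 210.74273859]
```

View pics/s3.png

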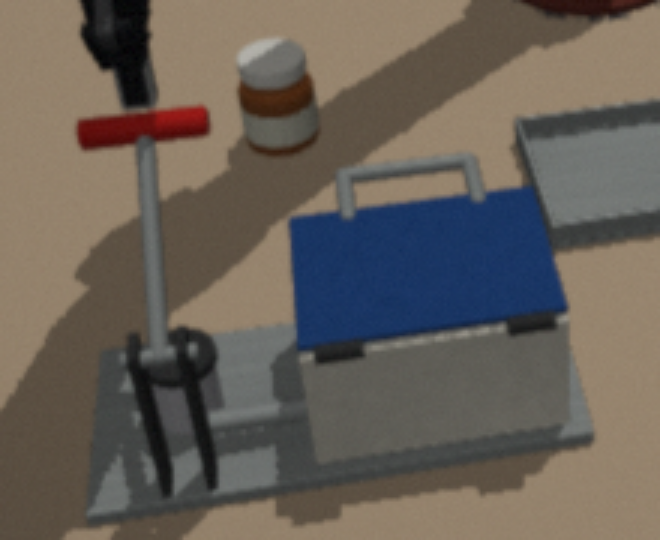

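{"name": "send_rows", "arguments": {"deltas": [{"wx": 0,"wy": 0,"wz": 0,"dx": 0,"dy": -0.8,"dz": 1.6,"jaw": 1},{"wx": 0,"wy": 0,"wz": 0,"dx": 0,"dy": -0.5,"dz": 1.6,"jaw": 1},{"wx": 0,"wy": 0,"wz": 0,"dx": 0,"dy": -0.4,"dz": 1.6,"jaw": 1},{"wx": 0,"wy": 0,"wz": 0,"dx": 0,"dy": -0.3,"dz": 1.6,"jaw": 1},{"wx": 0,"wy": 0,"wz": 0,"dx": 0,"dy": -0.1,"dz": 1.6,"jaw": 1},{"wx": 0,"wy": 0,"wz": 0,"dx": 0,"dy": 0,"dz": 1.6,"jaw": 1},{"wx": 0,"wy": 0,"wz": 0,"dx": 0,"dy": 0.2,"dz": 1.6,"jaw": 1},{"wx": 0,"wy": 0,"wz": 0,"dx": 0,"dy": 0.2,"dz": 1.6,"jaw": 1},{"wx": 0,"wy": 0,"wz": 0,"dx": 0,"dy": 0,"dz": 0.4,"jaw": 1},{"wx": 0,"wy": 0,"wz": 0,"dx": 0,"dy": 0,"dz": 0,"jaw": 1}]}}

```text
time: 6.98
tcp_pos: [0.5519, -0.2886, 0.0961]
tool_rot: [[-0.198, 0.98, -0.005], [0.98, 0.198, -0.003], [-0.002, -0.006, -1.0]]
wrist_force: [-10.4, 2.2, 28.6]
gripper_width: 0.0
```

{"name": "send_rows", "arguments": {"deltas": [{"wx": 0,"wy": 0,"wz": 0,"dx": 0,"dy": -0.2,"dz": -1.6,"jaw": 1},{"wx": 0,"wy": 0,"wz": 0,"dx": 0,"dy": -0.2,"dz": -1.6,"jaw": 1},{"wx": 0,"wy": 0,"wz": 0,"dx": 0,"dy": 0,"dz": -1.6,"jaw": 1},{"wx": 0,"wy": 0,"wz": 0,"dx": 0,"dy": 0.1,"dz": -1.6,"jaw": 1},{"wx": 0,"wy": 0,"wz": 0,"dx": 0,"dy": 0.3,"dz": -1.6,"jaw": 1},{"wx": 0,"wy": 0,"wz": 0,"dx": 0,"dy": 0.4,"dz": -1.6,"jaw": 1},{"wx": 0,"wy": 0,"wz": 0,"dx": 0,"dy": 0.5,"dz": -1.6,"jaw": 1},{"wx": 0,"wy": 0,"wz": 0,"dx": 0,"dy": 0.8,"dz": -2.0,"jaw": 1},{"wx": 0,"wy": 0,"wz": 0,"dx": 0,"dy": 0,"dz": 0,"jaw": 1},{"wx": 0,"wy": 0,"wz": 0,"dx": 0,"dy": 0,"dz": 0,"jaw": 1}]}}

```text
time: 8.22
tcp_pos: [0.5706, -0.283, 0.222]
tool_rot: [[-0.2, 0.98, -0.002], [0.98, 0.2, 0.002], [0.002, -0.002, -1.0]]
wrist_force: [0.5, 0.7, -0.4]
gripper_width: 0.0001
```

{"name": "send_rows", "arguments": {"deltas": [{"wx": 0,"wy": 0,"wz": 0,"dx": 0,"dy": -0.8,"dz": 1.6,"jaw": 1},{"wx": 0,"wy": 0,"wz": 0,"dx": 0,"dy": -0.5,"dz": 1.6,"jaw": 1},{"wx": 0,"wy": 0,"wz": 0,"dx": 0,"dy": -0.4,"dz": 1.6,"jaw": 1},{"wx": 0,"wy": 0,"wz": 0,"dx": 0,"dy": -0.3,"dz": 1.6,"jaw": 1},{"wx": 0,"wy": 0,"wz": 0,"dx": 0,"dy": -0.1,"dz": 1.6,"jaw": 1},{"wx": 0,"wy": 0,"wz": 0,"dx": 0,"dy": 0,"dz": 1.6,"jaw": 1},{"wx": 0,"wy": 0,"wz": 0,"dx": 0,"dy": 0.2,"dz": 1.6,"jaw": 1},{"wx": 0,"wy": 0,"wz": 0,"dx": 0,"dy": 0.2,"dz": 1.7,"jaw": 1},{"wx": 0,"wy": 0,"wz": 0,"dx": 0,"dy": 0,"dz": 0,"jaw": 1},{"wx": 0,"wy": 0,"wz": 0,"dx": 0,"dy": 0,"dz": 0,"jaw": 1}]}}

```text
time: 9.48
tcp_pos: [0.5517, -0.2883, 0.0968]
tool_rot: [[-0.198, 0.98, -0.006], [0.98, 0.198, -0.002], [-0.001, -0.006, -1.0]]
wrist_force: [-8.8, 1.2, 20.6]
gripper_width: -0.0003
```

{"name": "send_rows", "arguments": {"deltas": [{"wx": 0,"wy": 0,"wz": 0,"dx": 0,"dy": -0.2,"dz": -1.6,"jaw": 1},{"wx": 0,"wy": 0,"wz": 0,"dx": 0,"dy": -0.2,"dz": -1.6,"jaw": 1},{"wx": 0,"wy": 0,"wz": 0,"dx": 0,"dy": 0,"dz": -1.6,"jaw": 1},{"wx": 0,"wy": 0,"wz": 0,"dx": 0,"dy": 0.1,"dz": -1.6,"jaw": 1},{"wx": 0,"wy": 0,"wz": 0,"dx": 0,"dy": 0.3,"dz": -1.6,"jaw": 1},{"wx": 0,"wy": 0,"wz": 0,"dx": 0,"dy": 0.4,"dz": -1.6,"jaw": 1},{"wx": 0,"wy": 0,"wz": 0,"dx": 0,"dy": 0.5,"dz": -1.6,"jaw": 1},{"wx": 0,"wy": 0,"wz": 0,"dx": 0,"dy": 0.8,"dz": -1.7,"jaw": 1},{"wx": 0,"wy": 0,"wz": 0,"dx": 0,"dy": 0,"dz": 0,"jaw": 1},{"wx": 0,"wy": 0,"wz": 0,"dx": 0,"dy": 0,"dz": 0,"jaw": 1}]}}

```text
time: 10.72
tcp_pos: [0.5706, -0.2832, 0.2222]
tool_rot: [[-0.2, 0.98, -0.002], [0.98, 0.2, 0.001], [0.002, -0.002, -1.0]]
wrist_force: [0.2, 0.9, -0.4]
gripper_width: 0.0
```

{"name": "send_rows", "arguments": {"deltas": [{"wx": 0,"wy": 0,"wz": 0,"dx": 0,"dy": -0.8,"dz": 1.6,"jaw": 1},{"wx": 0,"wy": 0,"wz": 0,"dx": 0,"dy": -0.5,"dz": 1.6,"jaw": 1},{"wx": 0,"wy": 0,"wz": 0,"dx": 0,"dy": -0.4,"dz": 1.6,"jaw": 1},{"wx": 0,"wy": 0,"wz": 0,"dx": 0,"dy": -0.3,"dz": 1.6,"jaw": 1},{"wx": 0,"wy": 0,"wz": 0,"dx": 0,"dy": -0.1,"dz": 1.6,"jaw": 1},{"wx": 0,"wy": 0,"wz": 0,"dx": 0,"dy": 0,"dz": 1.6,"jaw": 1},{"wx": 0,"wy": 0,"wz": 0,"dx": 0,"dy": 0.2,"dz": 1.6,"jaw": 1},{"wx": 0,"wy": 0,"wz": 0,"dx": 0,"dy": 0.2,"dz": 1.7,"jaw": 1},{"wx": 0,"wy": 0,"wz": 0,"dx": 0,"dy": 0,"dz": 0,"jaw": 1},{"wx": 0,"wy": 0,"wz": 0,"dx": 0,"dy": 0,"dz": 0,"jaw": 1}]}}

```text
time: 11.98
tcp_pos: [0.5517, -0.2885, 0.0968]
tool_rot: [[-0.198, 0.98, -0.006], [0.98, 0.198, -0.002], [-0.001, -0.006, -1.0]]
wrist_force: [-8.5, 0.5, 19.4]
gripper_width: 0.0003
```

{"name": "send_rows", "arguments": {"deltas": [{"wx": 0,"wy": 0,"wz": 0,"dx": 0,"dy": -0.2,"dz": -1.6,"jaw": 1},{"wx": 0,"wy": 0,"wz": 0,"dx": 0,"dy": -0.2,"dz": -1.6,"jaw": 1},{"wx": 0,"wy": 0,"wz": 0,"dx": 0,"dy": 0,"dz": -1.6,"jaw": 1},{"wx": 0,"wy": 0,"wz": 0,"dx": 0,"dy": 0.1,"dz": -1.6,"jaw": 1},{"wx": 0,"wy": 0,"wz": 0,"dx": 0,"dy": 0.3,"dz": -1.6,"jaw": 1},{"wx": 0,"wy": 0,"wz": 0,"dx": 0,"dy": 0.4,"dz": -1.6,"jaw": 1},{"wx": 0,"wy": 0,"wz": 0,"dx": 0,"dy": 0.5,"dz": -1.6,"jaw": 1},{"wx": 0,"wy": 0,"wz": 0,"dx": 0,"dy": 0.8,"dz": -1.7,"jaw": 1},{"wx": 0,"wy": 0,"wz": 0,"dx": 0,"dy": 0,"dz": 0,"jaw": 1},{"wx": 0,"wy": 0,"wz": 0,"dx": 0,"dy": 0,"dz": 0,"jaw": 1}]}}

```text
time: 13.22
tcp_pos: [0.5706, -0.2832, 0.2222]
tool_rot: [[-0.2, 0.98, -0.002], [0.98, 0.2, 0.001], [0.002, -0.002, -1.0]]
wrist_force: [0.3, 0.1, -0.7]
gripper_width: 0.0
```

Run:
```python
from h import *
s=readout.state();print(s["time"],s["tcp_pos"],s["wrist_force"])
im=viewer.read_camera("scene");m,st,c=blob(mask(im,"red"));print(st,c)
R=np.array(s["tool_rot"]);print("to go to flap bar, z.20 (tool cm)",R.T@(np.array([.5005,-.1305,.20])-s["tcp_pos"])*100)
```

```text
13.225 [ 0.57061703 -0.28320084  0.22217063] [ 0.25913661  0.10319678 -0.69432016]
[107 206  42  10 237] [128.83544304 210.73839662]
to go to flap bar, z.20 (tool cm) [16.36083678 -3.80812723  2.25300027]
```

{"name": "send_rows", "arguments": {"deltas": [{"wx": 0,"wy": 0,"wz": 0,"dx": 0,"dy": -0.8,"dz": -1.5,"jaw": 0.3},{"wx": 0,"wy": 0,"wz": 0,"dx": 4.1,"dy": -0.8,"dz": 0,"jaw": 0.3},{"wx": 0,"wy": 0,"wz": 0,"dx": 4.1,"dy": -0.8,"dz": 0,"jaw": 0.3},{"wx": 0,"wy": 0,"wz": 0,"dx": 4.1,"dy": -0.8,"dz": 1.0,"jaw": 0.3},{"wx": 0,"wy": 0,"wz": 0,"dx": 4.1,"dy": -0.6,"dz": 2.0,"jaw": 0.3},{"wx": 0,"wy": 0,"wz": 0,"dx": 0,"dy": 0,"dz": 2.5,"jaw": 0.3},{"wx": 0,"wy": 0,"wz": 0,"dx": 0,"dy": 0,"dz": 1.0,"jaw": 0.3},{"wx": 0,"wy": 0,"wz": 0,"dx": 0,"dy": 0,"dz": 0,"jaw": 0.3}]}}

```text
time: 14.28
tcp_pos: [0.5012, -0.1316, 0.1733]
tool_rot: [[-0.198, 0.98, -0.001], [0.98, 0.198, -0.0], [-0.0, -0.001, -1.0]]
wrist_force: [-0.5, 0.6, 1.3]
gripper_width: 0.0298
```

Run:
```python
from h import *
s=readout.state();print(s["time"],s["tcp_pos"],s["wrist_force"],s["gripper_width"])
c=viewer.calibration("wrist");im=viewer.read_camera("wrist");cv2.imwrite("pics/w4.png",im[:,:,::-1])
R=np.array(s["tool_rot"]);print("to go to flap bar, z.096 (tool cm)",R.T@(np.array([.5003,-.1305,.096])-s["tcp_pos"])*100)
for k in(-39,0,39):
    y=np.array([-.201,.98])*k/1000;print(proj(c,np.r_[.5003+y[0],-.1305+y[1],.115],True))
```

```text
14.275 [ 0.5011958  -0.13156965  0.17328942] [-0.52054817  0.59966443  1.34885856] 0.029760882806297653
to go to flap bar, z.096 (tool cm) [ 0.12317051 -0.06083208  7.72898031]
[275.94262431 276.93736475]
[275.71464775 222.93707013]
[275.50153186 162.55962617]
```

View pics/w4.png

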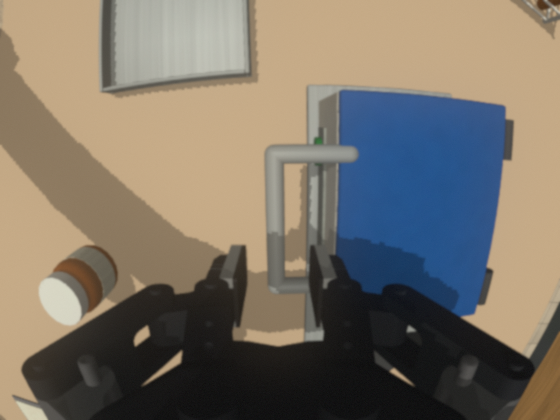

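Wrist view: flap bar runs along column 275, rows 153–285, as predicted, and it lies centred between the fingers. Descend and clasp.

{"name": "send_rows", "arguments": {"deltas": [{"wx": 0,"wy": 0,"wz": 0,"dx": 0.1,"dy": 0,"dz": 2.0,"jaw": 0.3},{"wx": 0,"wy": 0,"wz": 0,"dx": 0,"dy": 0,"dz": 2.0,"jaw": 0.3},{"wx": 0,"wy": 0,"wz": 0,"dx": 0,"dy": 0,"dz": 2.0,"jaw": 0.3},{"wx": 0,"wy": 0,"wz": 0,"dx": 0,"dy": 0,"dz": 1.7,"jaw": 0.3},{"wx": 0,"wy": 0,"wz": 0,"dx": 0,"dy": 0,"dz": 0,"jaw": 0.3},{"wx": 0,"wy": 0,"wz": 0,"dx": 0,"dy": 0,"dz": 0,"jaw": 1},{"wx": 0,"wy": 0,"wz": 0,"dx": 0,"dy": 0,"dz": 0,"jaw": 1},{"wx": 0,"wy": 0,"wz": 0,"dx": 0,"dy": 0,"dz": 0,"jaw": 1}], "newtons": 25}}

```text
time: 15.32
tcp_pos: [0.4992, -0.1307, 0.0964]
tool_rot: [[-0.199, 0.98, -0.004], [0.98, 0.199, -0.001], [-0.001, -0.004, -1.0]]
wrist_force: [-5.4, -1.8, -0.3]
gripper_width: 0.011
```

{"name": "send_rows", "arguments": {"deltas": [{"wx": 0,"wy": 0,"wz": 0,"dx": 0,"dy": 0.1,"dz": -2.1,"jaw": 1},{"wx": 0,"wy": 0,"wz": 0,"dx": 0,"dy": 0.4,"dz": -2.0,"jaw": 1},{"wx": 0,"wy": 0,"wz": 0,"dx": 0,"dy": 0.6,"dz": -2.0,"jaw": 1},{"wx": 0,"wy": 0,"wz": 0,"dx": 0,"dy": 0.9,"dz": -1.9,"jaw": 1},{"wx": 0,"wy": 0,"wz": 0,"dx": 0,"dy": 1.1,"dz": -1.8,"jaw": 1},{"wx": 0,"wy": 0,"wz": 0,"dx": 0,"dy": 1.3,"dz": -1.6,"jaw": 1}]}}

```text
time: 16.08
tcp_pos: [0.5403, -0.1218, 0.2109]
tool_rot: [[-0.199, 0.98, -0.009], [0.98, 0.199, -0.002], [0.0, -0.01, -1.0]]
wrist_force: [-8.6, -1.2, 3.4]
gripper_width: 0.011
```

Run:
```python
from h import *
s=readout.state();print(s["time"],s["tcp_pos"],s["wrist_force"],s["gripper_width"])
im=viewer.read_camera("scene");cv2.imwrite("pics/s5.png",cv2.resize(im[110:350,80:340],None,fx=2.4,fy=2.4)[:,:,::-1])
```

```text
16.075 [ 0.5403038  -0.12175821  0.21092885] [-8.60399632 -1.15561519  3.40458568] 0.011040927821505231
```

View pics/s5.png

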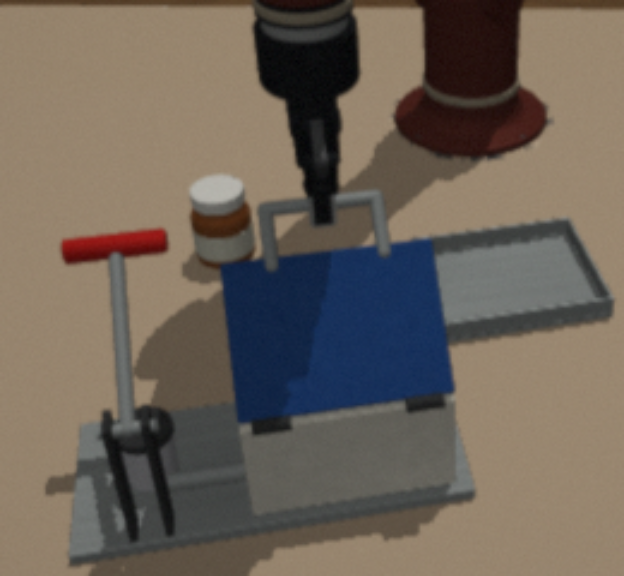

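The flap is rising with the bar held at zoom px (320,200). I continue along the arc.

{"name": "send_rows", "arguments": {"deltas": [{"wx": 0,"wy": 0,"wz": 0,"dx": 0,"dy": 1.5,"dz": -1.4,"jaw": 1},{"wx": 0,"wy": 0,"wz": 0,"dx": 0,"dy": 1.7,"dz": -1.2,"jaw": 1},{"wx": 0,"wy": 0,"wz": 0,"dx": 0,"dy": 1.8,"dz": -1.0,"jaw": 1},{"wx": 0,"wy": 0,"wz": 0,"dx": 0,"dy": 1.9,"dz": -0.8,"jaw": 1},{"wx": 0,"wy": 0,"wz": 0,"dx": 0,"dy": 2.0,"dz": -0.5,"jaw": 1},{"wx": 0,"wy": 0,"wz": 0,"dx": 0,"dy": 2.1,"dz": -0.3,"jaw": 1},{"wx": 0,"wy": 0,"wz": 0,"dx": 0,"dy": 2.1,"dz": 0,"jaw": 1},{"wx": 0,"wy": 0,"wz": 0,"dx": 0,"dy": 2.1,"dz": 0.2,"jaw": 1},{"wx": 0,"wy": 0,"wz": 0,"dx": 0,"dy": 0,"dz": 0,"jaw": 1}]}}

```text
time: 17.25
tcp_pos: [0.6957, -0.0882, 0.2615]
tool_rot: [[-0.202, 0.979, 0.006], [0.979, 0.202, 0.003], [0.002, 0.006, -1.0]]
wrist_force: [0.8, 1.8, 3.0]
gripper_width: 0.0109
```

Run:
```python
from h import *
s=readout.state();print(s["time"],s["tcp_pos"],s["wrist_force"],s["gripper_width"])
im=viewer.read_camera("scene");cv2.imwrite("pics/s6.png",cv2.resize(im[110:350,80:340],None,fx=2.4,fy=2.4)[:,:,::-1])
```

```text
17.25 [ 0.69565689 -0.08823027  0.26151639] [0.82930038 1.83396948 2.97175974] 0.010920122943713266
```

View pics/s6.png

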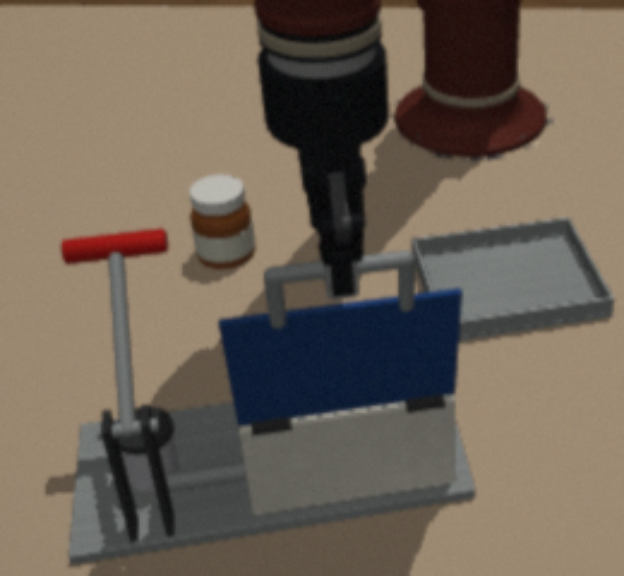

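{"name": "send_rows", "arguments": {"deltas": [{"wx": 0,"wy": 0,"wz": 0,"dx": 0,"dy": 0,"dz": 0,"jaw": 0.3},{"wx": 0,"wy": 0,"wz": 0,"dx": 0,"dy": 0,"dz": 0,"jaw": 0.3},{"wx": 0,"wy": 0,"wz": 0,"dx": 0,"dy": 0,"dz": -1.5,"jaw": 0.3},{"wx": 0,"wy": 0,"wz": 0,"dx": 0,"dy": 0,"dz": -2.0,"jaw": 0.3},{"wx": 0,"wy": 0,"wz": 0,"dx": 0,"dy": 0,"dz": -2.0,"jaw": 0.3},{"wx": 0,"wy": 0,"wz": 0,"dx": 0,"dy": -3.0,"dz": 0,"jaw": 0},{"wx": 0,"wy": 0,"wz": 0,"dx": 0,"dy": -3.0,"dz": 0,"jaw": -0.2},{"wx": 0,"wy": 0,"wz": 0,"dx": 0,"dy": -3.0,"dz": 0,"jaw": -0.2},{"wx": 0,"wy": 0,"wz": 0.1745,"dx": 0,"dy": 0,"dz": 0,"jaw": -0.2},{"wx": 0,"wy": 0,"wz": 0.1745,"dx": 0,"dy": 0,"dz": 0,"jaw": -0.2},{"wx": 0,"wy": 0,"wz": 0.1745,"dx": 0,"dy": 0,"dz": 0,"jaw": -0.2},{"wx": 0,"wy": 0,"wz": 0.1745,"dx": 0,"dy": 0,"dz": 0,"jaw": -0.2},{"wx": 0,"wy": 0,"wz": 0.1745,"dx": 0,"dy": 0,"dz": 0,"jaw": -0.2},{"wx": 0,"wy": 0,"wz": 0.1745,"dx": 0,"dy": 0,"dz": 0,"jaw": -0.2},{"wx": 0,"wy": 0,"wz": 0.1745,"dx": 0,"dy": 0,"dz": 0,"jaw": -0.2},{"wx": 0,"wy": 0,"wz": 0.1745,"dx": 0,"dy": 0,"dz": 0,"jaw": -0.2},{"wx": 0,"wy": 0,"wz": 0.1745,"dx": 0,"dy": 0,"dz": 0,"jaw": -0.2},{"wx": 0,"wy": 0,"wz": 0,"dx": 0,"dy": 0,"dz": 0,"jaw": -0.2}]}}

```text
time: 19.55
tcp_pos: [0.6052, -0.1085, 0.3164]
tool_rot: [[0.979, 0.202, 0.001], [0.202, -0.979, -0.0], [0.001, 0.001, -1.0]]
wrist_force: [0.7, 0.0, 0.2]
gripper_width: 0.0511
```

Run:
```python
from h import *
import json
s=readout.state();print(s["time"],s["tcp_pos"],np.round(s["tool_rot"],3).tolist(),s["wrist_force"],s["gripper_width"],np.round(s["joints"],2))
c=viewer.calibration("wrist");json.dump({k:np.array(v).tolist() for k,v in c.items()},open("w7.json","w"))
im=viewer.read_camera("wrist");cv2.imwrite("pics/w7.png",im[:,:,::-1])
im=viewer.read_camera("scene");cv2.imwrite("pics/s7.png",cv2.resize(im[110:350,80:340],None,fx=2.4,fy=2.4)[:,:,::-1])
```

```text
19.55 [ 0.60522627 -0.10846017  0.3164287 ] [[0.979, 0.202, 0.001], [0.202, -0.979, -0.0], [0.001, 0.001, -1.0]] [0.67532892 0.00651338 0.19757144] 0.05111669140291842 [ 0.16  0.49 -0.03  1.4   0.01  1.25 -1.24]
```

View pics/w7.png

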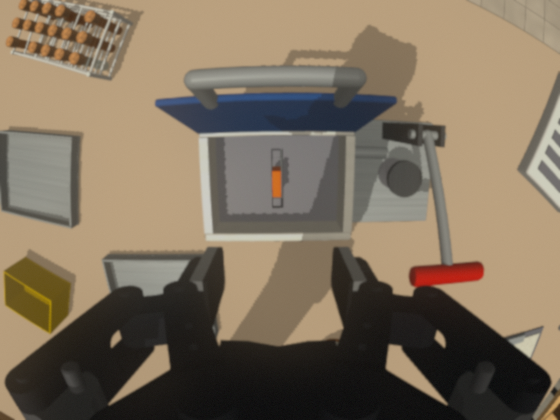

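View pics/s7.png

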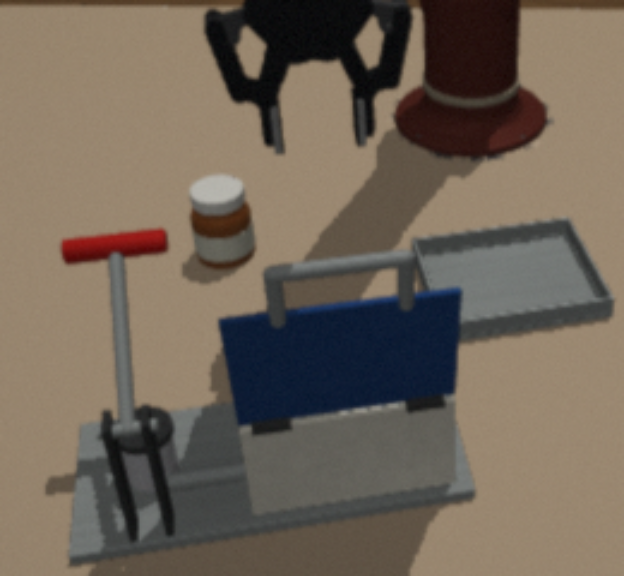

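Run:
```python
from h import *
import json
c=json.load(open("w7.json"));im=cv2.imread("pics/w7.png")[:,:,::-1].copy()
m=mask(im,"orange");m[:110,:150]=0;b,st,ce=blob(m);rc=cv2.minAreaRect(cv2.findContours(b,0,2)[0][0]);print(st,ce,rc)
yaw=np.radians(11.6);o=np.array([.6036,-.1092]);R=np.array([[np.cos(yaw),-np.sin(yaw)],[np.sin(yaw),np.cos(yaw)]])
for z in(.105,.09,.07):
    for x in(-15,15): 
        w=np.r_[o+R@np.array([x,0])/1000,z];print(z,x,proj(c,w,True).round(1))
for z in (.09,.105): print(plane(c,*ce,z,True))
for px in((200,133),(353,133),(353,240),(206,240)): print("rim outer/st",(R.T@(plane(c,*px,.11,True)[:2]-o)).round(4))
cv2.imwrite("pics/w7z.png",cv2.resize(im[120:250,190:370],None,fx=4.3,fy=4.3,interpolation=cv2.INTER_CUBIC)[:,:,::-1])
```

```text
[273 170   8  27 206] [276.36407767 183.24271845] ((276.5, 183.0), (26.0, 7.0), 90.0)
0.105 -15 [277.6 197.1]
0.105 15 [277.7 170.4]
0.09 -15 [277.7 194.1]
0.09 15 [277.7 168.5]
0.07 -15 [277.7 190.5]
0.07 15 [277.7 166.1]
[ 0.60117991 -0.10815958  0.09      ]
[ 0.60399465 -0.10764772  0.105     ]
rim outer/st [0.0576 0.0841]
rim outer/st [ 0.0578 -0.0812]
rim outer/st [-0.0647 -0.0878]
rim outer/st [-0.065   0.0832]
```

View pics/w7z.png

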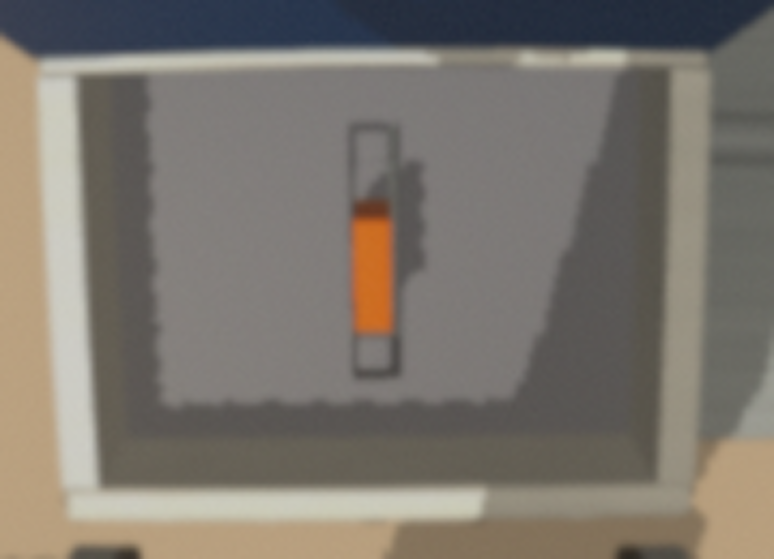

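{"name": "send_rows", "arguments": {"deltas": [{"wx": 0,"wy": 0,"wz": 0,"dx": -0.1,"dy": 0,"dz": 3.5,"jaw": -0.2},{"wx": 0,"wy": 0,"wz": 0,"dx": 0,"dy": 0,"dz": 3.5,"jaw": -0.2},{"wx": 0,"wy": 0,"wz": 0,"dx": 0,"dy": 0,"dz": 3.5,"jaw": -0.2},{"wx": 0,"wy": 0,"wz": 0,"dx": 0,"dy": 0,"dz": 3.5,"jaw": -0.2},{"wx": 0,"wy": 0,"wz": 0,"dx": 0,"dy": 0,"dz": 1.5,"jaw": -0.2},{"wx": 0,"wy": 0,"wz": 0,"dx": 0,"dy": 0,"dz": 0,"jaw": -0.2}]}}

```text
time: 20.4
tcp_pos: [0.6039, -0.1087, 0.1599]
tool_rot: [[0.98, 0.201, -0.001], [0.201, -0.98, 0.0], [-0.001, -0.001, -1.0]]
wrist_force: [-0.1, -0.1, 1.0]
gripper_width: 0.0513
```

Run:
```python
from h import *
import json
s=readout.state();print(s["time"],s["tcp_pos"],np.round(s["tool_rot"],3).tolist(),s["wrist_force"],s["gripper_width"])
c0=json.load(open("w7.json"));i0=cv2.imread("pics/w7.png")[:,:,::-1].copy()
c=viewer.calibration("wrist");im=viewer.read_camera("wrist");cv2.imwrite("pics/w8.png",im[:,:,::-1])
def tabends(im):
    m=mask(im,"orange");m[:110,:150]=0;b,st,ce=blob(m);print(st,ce);return b,st,ce
b0,s0,_=tabends(i0);b1,s1,_=tabends(im)
for f in(0,1):
    p0=(s0[0]+s0[2]/2,s0[1]+f*s0[3]);p1=(s1[0]+s1[2]/2,s1[1]+f*s1[3])
    print(f,tri([ray(c0,*p0,True),ray(c,*p1,True)]))
```

```text
20.4 [ 0.60386469 -0.1087288   0.15988383] [[0.98, 0.201, -0.001], [0.201, -0.98, 0.0], [-0.001, -0.001, -1.0]] [-0.11453208 -0.10760759  1.00153629] 0.05132139212162711
[273 170   8  27 206] [276.36407767 183.24271845]
[269 204  15  45 629] [275.66136725 226.30842607]
0 (array([ 0.61813802, -0.10543916,  0.10171027]), [np.float64(7.420131343359728e-06), np.float64(7.420131343338866e-06)])
1 (array([ 0.58822095, -0.11159549,  0.1022776 ]), [np.float64(2.1841208965077917e-05), np.float64(2.18412089650338e-05)])
```

View pics/w8.png

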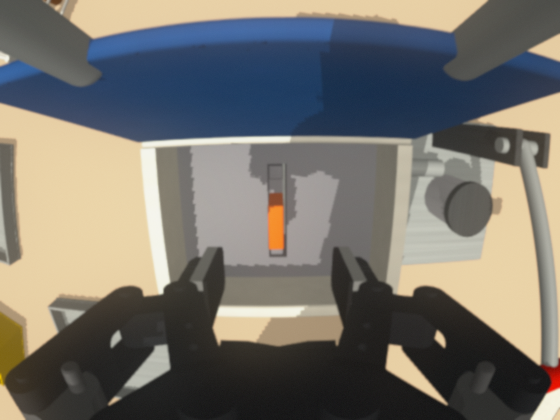

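Wrist view: orange tab centred between the fingers at (276,226). The two-view height of its top is 0.102 m (0.105 expected), and its length 30 mm. Descend and grip.

{"name": "send_rows", "arguments": {"deltas": [{"wx": 0,"wy": 0,"wz": 0,"dx": 0,"dy": 0,"dz": 2.5,"jaw": -0.2},{"wx": 0,"wy": 0,"wz": 0,"dx": 0,"dy": 0,"dz": 2.5,"jaw": -0.2},{"wx": 0,"wy": 0,"wz": 0,"dx": 0,"dy": 0,"dz": 2.0,"jaw": -0.2},{"wx": 0,"wy": 0,"wz": 0,"dx": 0,"dy": 0,"dz": 1.3,"jaw": -0.2},{"wx": 0,"wy": 0,"wz": 0,"dx": 0,"dy": 0,"dz": 0,"jaw": -0.2},{"wx": 0,"wy": 0,"wz": 0,"dx": 0,"dy": 0,"dz": 0,"jaw": 1},{"wx": 0,"wy": 0,"wz": 0,"dx": 0,"dy": 0,"dz": 0,"jaw": 1},{"wx": 0,"wy": 0,"wz": 0,"dx": 0,"dy": 0,"dz": 0,"jaw": 1},{"wx": 0,"wy": 0,"wz": 0,"dx": 0,"dy": 0,"dz": 0,"jaw": 1},{"wx": 0,"wy": 0,"wz": 0,"dx": 0,"dy": 0,"dz": 0,"jaw": 1}], "newtons": 40}}

```text
time: 21.7
tcp_pos: [0.6047, -0.1085, 0.0783]
tool_rot: [[0.98, 0.2, 0.002], [0.2, -0.98, 0.0], [0.002, 0.0, -1.0]]
wrist_force: [-0.6, -0.1, 5.7]
gripper_width: 0.0091
```

{"name": "send_rows", "arguments": {"deltas": [{"wx": 0,"wy": 0,"wz": 0,"dx": 0,"dy": 0,"dz": -0.5,"jaw": 1},{"wx": 0,"wy": 0,"wz": 0,"dx": 0,"dy": 0,"dz": -0.8,"jaw": 1},{"wx": 0,"wy": 0,"wz": 0,"dx": 0,"dy": 0,"dz": -1.0,"jaw": 1},{"wx": 0,"wy": 0,"wz": 0,"dx": 0,"dy": 0,"dz": -1.0,"jaw": 1}]}}

```text
time: 22.2
tcp_pos: [0.6041, -0.1088, 0.111]
tool_rot: [[0.98, 0.2, 0.0], [0.2, -0.98, -0.0], [0.0, 0.0, -1.0]]
wrist_force: [0.2, -0.2, -1.7]
gripper_width: 0.0095
```

{"name": "send_rows", "arguments": {"deltas": [{"wx": 0,"wy": 0,"wz": 0,"dx": 0,"dy": 0,"dz": -1.2,"jaw": 1},{"wx": 0,"wy": 0,"wz": 0,"dx": 0,"dy": 0,"dz": -1.2,"jaw": 1},{"wx": 0,"wy": 0,"wz": 0,"dx": 0,"dy": 0,"dz": -1.5,"jaw": 1},{"wx": 0,"wy": 0,"wz": 0,"dx": 0,"dy": 0,"dz": -1.5,"jaw": 1},{"wx": 0,"wy": 0,"wz": 0,"dx": 0,"dy": 0,"dz": -1.5,"jaw": 1},{"wx": 0,"wy": 0,"wz": 0,"dx": 0,"dy": 0,"dz": -1.5,"jaw": 1},{"wx": 0,"wy": 0,"wz": 0,"dx": 0,"dy": 0,"dz": -1.5,"jaw": 1},{"wx": 0,"wy": 0,"wz": 0,"dx": 0,"dy": 0,"dz": -0.5,"jaw": 1},{"wx": 0,"wy": 0,"wz": 0,"dx": 0,"dy": 0,"dz": 0,"jaw": 1}]}}

```text
time: 23.32
tcp_pos: [0.6041, -0.1087, 0.2146]
tool_rot: [[0.98, 0.2, 0.0], [0.2, -0.98, -0.0], [0.0, 0.0, -1.0]]
wrist_force: [-0.1, -0.1, -1.1]
gripper_width: 0.0099
```

Run:
```python
from h import *
s=readout.state();print(s["time"],s["tcp_pos"],np.round(s["tool_rot"],3).tolist(),s["wrist_force"],s["gripper_width"])
im=viewer.read_camera("scene");cv2.imwrite("pics/s9.png",im[:,:,::-1])
im=viewer.read_camera("wrist");cv2.imwrite("pics/w9.png",im[:,:,::-1])
cs=viewer.calibration("scene");ct=viewer.calibration("top")
sc=lambda x,y:(350+x/6,230+y/6);ty=lambda x,y:(130+x/4,165+y/4)
ps=[]
for a,b in zip(((657,350),(160,362),(82,95),(527,85)),((38,60),(306,53),(311,272),(40,276))):
    p,e=tri([ray(cs,*sc(*a)),ray(ct,*ty(*b))]);ps.append(p);print("tray corner",p.round(4),round(e[0],4))
print(np.mean(ps,0))
R=np.array(s["tool_rot"]);print("to tray",R.T@(np.array([.5244,.2953,.21])-s["tcp_pos"])*100)
```

```text
23.325 [ 0.60410606 -0.1087323   0.21460927] [[0.98, 0.2, 0.0], [0.2, -0.98, -0.0], [0.0, 0.0, -1.0]] [-0.09227721 -0.12118234 -1.12533045] 0.00988242789765163
tray corner [0.5936 0.3904 0.0234] 0.0015
tray corner [0.6015 0.2117 0.025 ] 0.0021
tray corner [0.4553 0.2055 0.0234] 0.0034
tray corner [0.4493 0.3838 0.0242] 0.0024
[0.52492946 0.2978527  0.02401268]
to tray [  0.26903039 -41.18109345   0.45737763]
```

View pics/s9.png

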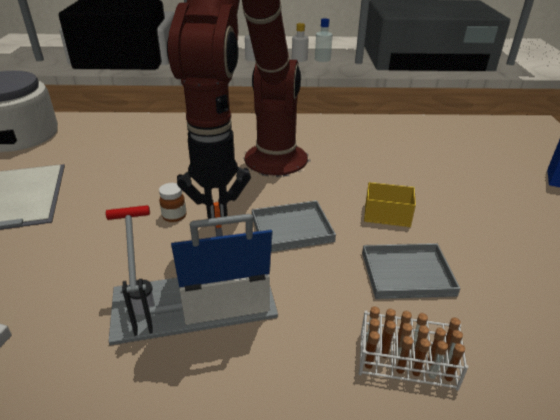

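View pics/w9.png

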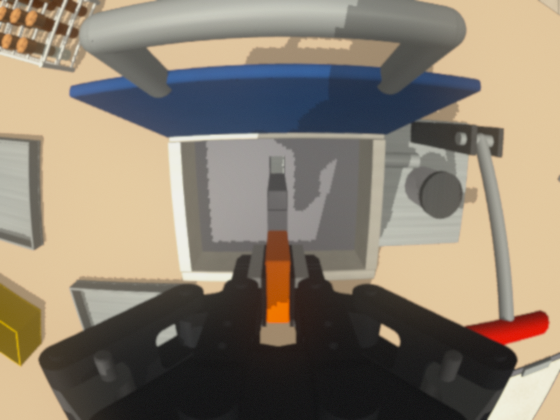

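{"name": "send_rows", "arguments": {"deltas": [{"wx": 0,"wy": 0,"wz": 0,"dx": 0.2,"dy": -2.0,"dz": 0,"jaw": 1},{"wx": 0,"wy": 0,"wz": 0,"dx": 0.2,"dy": -3.0,"dz": 0,"jaw": 1},{"wx": 0,"wy": 0,"wz": 0,"dx": 0,"dy": -4.0,"dz": 0,"jaw": 1},{"wx": 0,"wy": 0,"wz": 0,"dx": 0,"dy": -4.0,"dz": 0,"jaw": 1},{"wx": 0,"wy": 0,"wz": 0,"dx": 0,"dy": -4.0,"dz": 0,"jaw": 1},{"wx": 0,"wy": 0,"wz": 0,"dx": 0,"dy": -4.0,"dz": 0,"jaw": 1},{"wx": 0,"wy": 0,"wz": 0,"dx": 0,"dy": -4.0,"dz": 0,"jaw": 1},{"wx": 0,"wy": 0,"wz": 0,"dx": 0,"dy": -4.0,"dz": 0,"jaw": 1},{"wx": 0,"wy": 0,"wz": 0,"dx": 0,"dy": -4.0,"dz": 0,"jaw": 1},{"wx": 0,"wy": 0,"wz": 0,"dx": 0,"dy": -4.0,"dz": 0,"jaw": 1},{"wx": 0,"wy": 0,"wz": 0,"dx": 0,"dy": -3.0,"dz": 0,"jaw": 1},{"wx": 0,"wy": 0,"wz": 0,"dx": 0,"dy": -1.3,"dz": 0,"jaw": 1},{"wx": 0,"wy": 0,"wz": 0,"dx": 0,"dy": 0,"dz": 0,"jaw": 1}]}}

```text
time: 25.05
tcp_pos: [0.5245, 0.2978, 0.214]
tool_rot: [[0.979, 0.202, -0.001], [0.202, -0.979, -0.0], [-0.001, -0.0, -1.0]]
wrist_force: [-1.0, -0.2, -1.7]
gripper_width: 0.0092
```

Run:
```python
from h import *
s=readout.state();print(s["time"],s["tcp_pos"],np.round(s["tool_rot"],3).tolist(),s["wrist_force"],s["gripper_width"],np.round(s["joints"],2))
im=viewer.read_camera("scene");cv2.imwrite("pics/s10.png",im[:,:,::-1])
c=viewer.calibration("wrist");print({k:np.round(v,4).tolist() for k,v in c.items()});im=viewer.read_camera("wrist");cv2.imwrite("pics/w10.png",im[:,:,::-1])
R=np.array(s["tool_rot"]);print("to tray",R.T@(np.array([.525,.2965,.1345])-s["tcp_pos"])*100)
```

```text
25.05 [0.52446047 0.29778303 0.2140194 ] [[0.979, 0.202, -0.001], [0.202, -0.979, -0.0], [-0.001, -0.0, -1.0]] [-0.98449345 -0.17406502 -1.65580376] 0.009159658418483698 [-0.52  0.56 -0.05  1.59  0.03  1.   -1.95]
{'fx': 325.1923, 'fy': 325.1923, 'cx': 277.5694, 'cy': 207.3019, 'view': [[0.2005, -0.9797, -0.0003, 0.1842], [-0.9456, -0.1936, 0.2613, 0.5254], [-0.256, -0.0521, -0.9653, 0.5104], [0.0, 0.0, 0.0, 1.0]]}
to tray [0.03390907 0.13683055 7.95190817]
```

View pics/s10.png

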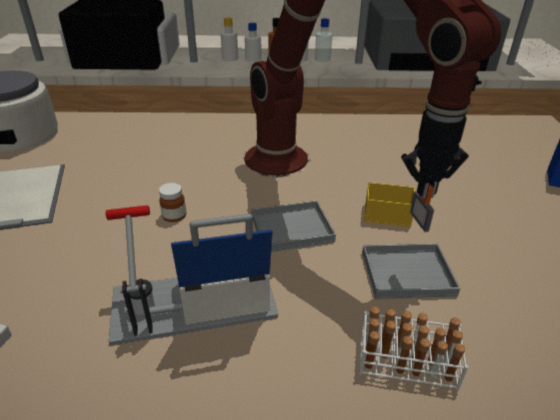

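View pics/w10.png

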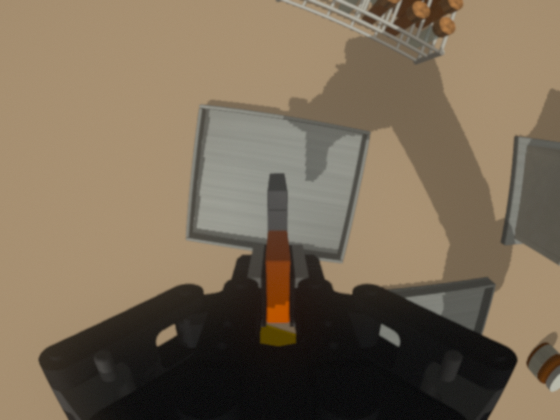

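{"name": "send_rows", "arguments": {"deltas": [{"wx": 0,"wy": 0,"wz": 0,"dx": 0,"dy": 0.1,"dz": 1.5,"jaw": 1},{"wx": 0,"wy": 0,"wz": 0,"dx": 0,"dy": 0,"dz": 2.0,"jaw": 1},{"wx": 0,"wy": 0,"wz": 0,"dx": 0,"dy": 0,"dz": 1.5,"jaw": 1},{"wx": 0,"wy": 0,"wz": 0,"dx": 0,"dy": 0,"dz": 1.0,"jaw": 1},{"wx": 0,"wy": 0,"wz": 0,"dx": 0,"dy": 0,"dz": 0,"jaw": 1}]}}

```text
time: 25.78
tcp_pos: [0.5253, 0.2953, 0.1534]
tool_rot: [[0.98, 0.2, -0.002], [0.2, -0.98, -0.001], [-0.002, 0.001, -1.0]]
wrist_force: [0.5, 0.0, -0.6]
gripper_width: 0.0094
```

Run:
```python
from h import *
c=dict(fx=325.1923,fy=325.1923,cx=277.5694,cy=207.3019,view=[[0.2005,-0.9797,-0.0003,0.1842],[-0.9456,-0.1936,0.2613,0.5254],[-0.256,-0.0521,-0.9653,0.5104],[0,0,0,1]])
q=[plane(c,u,v,.025,True) for u,v in((203,107),(367,133),(343,258),(188,238))];print("tray wrist",np.round(q,4).tolist(),np.mean(q,0))
s=readout.state();print(s["time"],s["tcp_pos"],s["wrist_force"],s["gripper_width"])
im=viewer.read_camera("scene");cv2.imwrite("pics/s11.png",cv2.resize(im[150:310,340:500],None,fx=3.7,fy=3.7,interpolation=cv2.INTER_CUBIC)[:,:,::-1])
im=viewer.read_camera("top");cv2.imwrite("pics/t11.png",im[:,:,::-1])
```

```text
tray wrist [[0.5913, 0.3866, 0.025], [0.5994, 0.2164, 0.025], [0.4598, 0.207, 0.025], [0.4482, 0.3815, 0.025]] [0.52468802 0.29785416 0.025     ]
25.775 [0.52525023 0.29525152 0.15337276] [ 0.49568865  0.01214918 -0.5861428 ] 0.009408162443605633
```

View pics/s11.png

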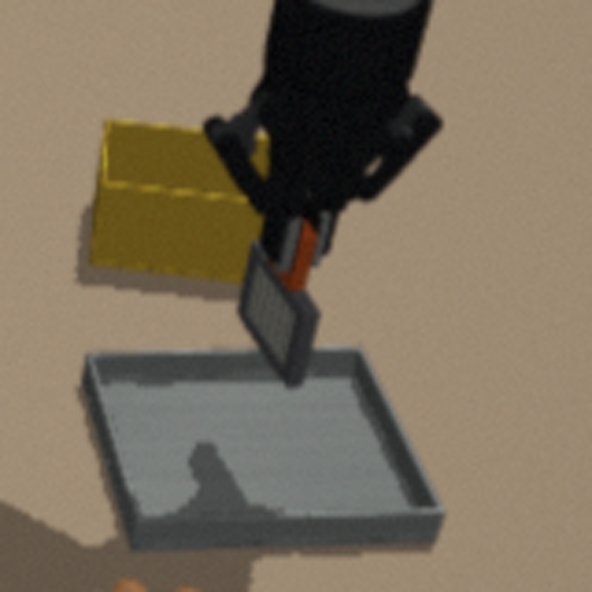

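View pics/t11.png

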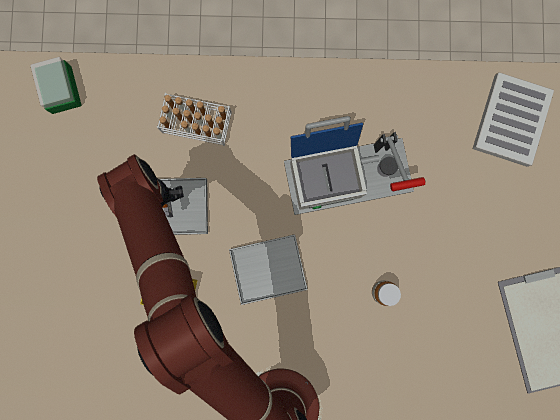

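Run:
```python
from h import *
s=readout.state();cs=viewer.calibration("scene");R=np.array(s["tool_rot"]);t=np.array(s["tcp_pos"])
for n,x,z in(("far bottom",.035,.0663),("near bottom",-.035,.0663),("far top",.035,.0113),("near top",-.035,.0113)):
    for y in(-.005,.005):
        p=t+R@np.array([x,y,z]);u=proj(cs,p);print(n,y,p.round(4),((u-[340,150])*3.7).round(0))
o,d=ray(cs,340+293/3.7,150+385/3.7)
# intersect with vertical plane of the plate's far end (tool x=.035)
n=R[:,0];k=(n@(t+R[:,0]*.035-o))/(n@d);print("bottom at far end",(o+k*d).round(4))
```

```text
far bottom -0.005 [0.5594 0.3079 0.0885] [303. 387.]
far bottom 0.005 [0.5614 0.2981 0.0885] [287. 389.]
near bottom -0.005 [0.4908 0.2939 0.0884] [251. 311.]
near bottom 0.005 [0.4928 0.2841 0.0884] [235. 313.]
far top -0.005 [0.5593 0.3079 0.1435] [322. 311.]
far top 0.005 [0.5613 0.2981 0.1435] [305. 313.]
near top -0.005 [0.4907 0.2939 0.1434] [267. 237.]
near top 0.005 [0.4927 0.2841 0.1434] [251. 239.]
bottom at far end [0.5607 0.3015 0.0908]
```

{"name": "send_rows", "arguments": {"deltas": [{"wx": 0,"wy": 0,"wz": 0,"dx": 0,"dy": -0.1,"dz": 0.8,"jaw": 1},{"wx": 0,"wy": 0,"wz": 0,"dx": 0,"dy": -0.1,"dz": 0.7,"jaw": 1},{"wx": 0,"wy": 0,"wz": 0,"dx": 0,"dy": 0,"dz": 0.3,"jaw": 1},{"wx": 0,"wy": 0,"wz": 0,"dx": 0,"dy": 0,"dz": 0,"jaw": 1},{"wx": 0,"wy": 0,"wz": 0,"dx": 0,"dy": 0,"dz": 0,"jaw": 1},{"wx": 0,"wy": 0,"wz": 0,"dx": 0,"dy": 0,"dz": 0,"jaw": 1},{"wx": 0,"wy": 0,"wz": 0,"dx": 0,"dy": 0,"dz": 0,"jaw": 1},{"wx": 0,"wy": 0,"wz": 0,"dx": 0,"dy": 0,"dz": 0,"jaw": 1}]}}

```text
time: 26.88
tcp_pos: [0.5253, 0.2978, 0.1365]
tool_rot: [[0.98, 0.2, 0.0], [0.2, -0.98, 0.0], [0.0, -0.0, -1.0]]
wrist_force: [-0.1, -0.1, -1.4]
gripper_width: 0.0095
```

Run:
```python
from h import *
s=readout.state();print(s["time"],s["tcp_pos"],np.round(s["tool_rot"],3).tolist(),s["wrist_force"],s["gripper_width"],np.abs(s["joint_vel"]).max())
im=viewer.read_camera("scene");cv2.imwrite("pics/s12.png",im[:,:,::-1])
```

```text
26.875 [0.52526891 0.29775073 0.13646154] [[0.98, 0.2, 0.0], [0.2, -0.98, 0.0], [0.0, -0.0, -1.0]] [-0.10061102 -0.07036973 -1.4099087 ] 0.009484788529447993 0.0016943065867783553
```

View pics/s12.png

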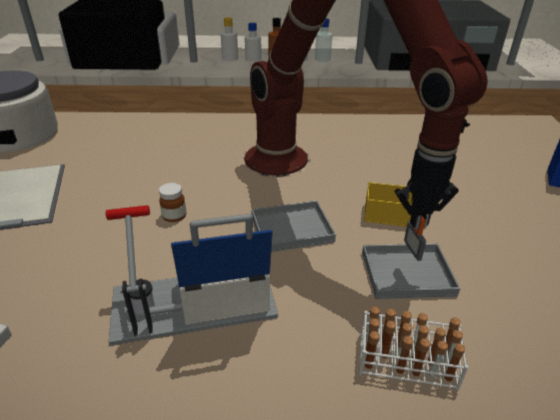

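The plate hangs upright over the tray at px (415,243), the flap is open, the lever is up, and the rack, tub and jar are unmoved. I hand the job in.

```bash
python3 -c "
from plant import sign_off
print(sign_off())"
```

```text
the job is handed in; nothing more can be done
None
```

The whole task is done and handed in at 26.9 s, with the arm still holding the filter plate above the far (left-hand) drip tray.

- **Lever:** I pumped four strokes. The bottom of every stroke met the stop: the tip stopped at 96–98 mm and the push reached 9.5–29 N, against about 7 N from the spring alone. Contact force was zero after each stroke. The bar was back at its starting image position when I checked it after the first and fourth strokes.
- **Flap:** I lifted it by its bar to about 1.75 rad, reckoned from the arc. It stood open by itself after release and still does in the last picture.
- **Plate:** I gripped it by the tab and drew it straight up. It hangs upright and still, about 1 mm from the tray's measured centre.
- **Height:** The plate's lower edge is about 70–72 mm above the bench. That is about 46 mm above the tray's rim, or about 66 mm above its floor if that is 4 mm thick. I aimed between "5 cm above the rim" and "5 cm above the floor", nearer the rim.
- **Other things:** The rack, tub and jar show no movement in the pictures, and the plate never touched the tray.

**Small disagreements:** The tab's top measured 102 mm against the expected 105 mm. The plate's lower edge seen by camera was about 2 mm higher than the grip geometry gave. The two measurements of the tray's centre differed by about 2.5 mm.

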